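Feed a sample rack through the flap of an intake chute

ROBOT

A 7-joint arm with a two-finger parallel gripper is mounted at the origin on a cart in front of the work surface, level with it; the furniture and walls round the work are solid. World frame = base frame: x ahead of the robot, y to its left, z up, the work surface at z = 0. Lengths are in m, angles in rad, forces in N, time in s.
With the tool pointing down it reaches from about 0.4 to 0.85 m from the base axis. Payload 4.5 kg.
Tool frame: the origin (TCP) lies on the centre line of the jaws, within the pads' length; the fingertips stand 8 mm ahead of it and the grasp point (between the pads) lies 11 mm behind it; z points along the fingers, x is the direction in which the jaws open and shut, and the axes are right-handed (so a half turn about z gives the same grasp; the last joint's range is limited). The gripper opens to 88 mm and grips with 3 to 60 N. Pads are 18 mm wide; open, the fingers measure 123 mm over their backs; the gripper's body (75 mm by 187 mm) begins 45 mm behind the grasp point.
Start: joints at [-1.077, 0.689, -0.195, 1.565, 0.157, 0.902, -0.215], TCP at [0.277, 0.56, 0.247] pointing down, gripper open.
Joint ranges: [-3.01, 3.01], [-0.46, 2.08], [-1.47, 1.51], [0.13, 2.56], [-1, 4.14], [0.04, 2.09], [-2.66, 2.66]. Speed limits (rad/s): [2.57, 2.57, 3.14, 3.14, 3.14, 3.14, 3.14].

INTERFACE

Orientations are given as a unit quaternion [x, y, z, w].
In Python, from plant import r gives the robot as it stands.
- The arm moves only by the shell command python3 -m pendant 'ROWS' [FORCE]. ROWS is JSON, a list of rows, each a list of 3 entries, a list of its own where there are three numbers: the turn, a rotation vector about the tool's x, y, z in rad, then the shift along the tool's x, y, z in m, then the opening, from 0 (shut) to 1 (fully open). In form: [[[wx, wy, wz], [tx, ty, tz], claw], ...]. A call has 1 to 10 rows; each row is the pose to reach, as a shift and turn from the pose commanded when the call began, along the tool's axes at that moment; what a row does not reach only later rows make up. A row lasts 1/10 s, in which the tool goes at most 50 mm and 8.59 degrees, less where a joint would pass 70% of its speed; a pose out of reach is approached as far as the arm can. A call with a gripper value outside its range is refused whole. The fingers move at their own pace and stop on an object; FORCE is the grip in N (left out, the last holds). Time passes only in rows, so rows that repeat a pose let the fingers close. It gives the time, the measured TCP pose, the force and the opening at its end, in the units of the state.
- r.get_state(): the state, without advancing time (a new reading comes with each control period).
- r.snapshot(name): name is "scene" or "top" or "wrist"; returns a dict with "image" (480x640x3 uint8, red, green, blue), "mtx" (3x3 intrinsics, pixels), "R" (3x3) and "t" (3): a world point X has camera coordinates R X + t; the wrist camera has in their place "T_tool_cam" (4x4, takes a point from camera to tool coordinates, whose origin is the TCP and whose axes are the tool frame's). Camera axes: x right, y down, z forward; pixel columns grow to the right and rows downward; lengths in m; the calibration is good to about 2 mm. A picture is of the moment at which its call begins: read the wrist's pose just before it. There is no depth.
- r.finish_job(): hands the job in, once; it reports no verdict.
The state is a dict: "clock": time; "q": joint angles; "qd": joint speeds; "joint_torque": joint torques, N m; "tool_pos": TCP position; "eef_rot": TCP orientation; "contact_force": force on the tool from outside, world axes, zero at the start; "moment": the same for the moment, N m; "opening": opening from 0.0 (shut) to 1.0 (fully open).
Only numpy, scipy, OpenCV 4.12 (cv2) and the standard library are available. Lean on these libraries where they do the work, as an engineer would, in place of code of your own. Each camera call takes 0.05 s, during which the arm holds its last target. There are 200 camera calls.

TASK

Push the blue microtube rack along the white deck, gently and with the fingertips only, through the amber gravity flap of the intake chute until it slides down the ramp inside by itself, and draw the fingers back so that the flap swings fully shut behind it. Do not grip, lift or overturn the rack, and leave the two bottles beside the chute where they stand.

Things in the scene. Friction and masses are not known exactly. Their poses are not given: they have to be found in the camera images.
- chute: Fixed intake chute on the bench. Origin: at bench height, under the middle of the closed flap; x points into the chute (the way to push), z up. In front (x -175 to 4, y +-102 mm) a level white deck, top at z = 82. Behind it, from x = 4, a ramp falls 30 degrees to an end wall at x = 140, in a clear tunnel 128 mm wide (y +-64), roof at z 136 to 140 from x = 18.
- guides (a point): Point on the deck's top, 62 mm before the flap (chute x = -62). Fixed aluminium guides, 18 mm high above the deck, 5 thick: side rims at y = +-96 from near the deck's front edge to here, then converging from 188 mm apart here to 128 mm at the mouth. They steer the rack in. Axes as the chute's.
- hinge (a point): Middle of the flap's hinge rod across the top of the mouth: steel, 6 mm thick, axis 52 mm above the deck, level, along the chute's y, right above the deck's end; nothing above it. Hinge posts 12 x 12 mm at y = +-70 reach 57 above the deck. Upright fingers can push the rack up to this rod; leaning forward they pass under it.
- flap (a joint): Angle (rad) of the amber flap: 0 hanging shut, growing as its lower edge swings into the chute, at most 1.5; never outward. 122 mm wide, 4 thick, it hangs from the hinge rod to 5 mm above the deck; 30 g, no spring or catch. The rack opens it (under 1 N) to about 1.2; it lies on the rack, or on fingers beneath it, and falls shut in under 0.5 s once they are clear.
- rack: Loose blue microtube rack, smooth plastic (low friction): 60 mm along its x, 100 along its y, 30 high, caps to 35; 0.11 to 0.2 kg. Origin: centre of its underside. Starts on the deck 105 to 118 mm before the flap, up to 18 off the middle, turned up to 0.25 rad, long side to the flap. Tips onto the ramp and slides down once its origin is past chute x = 4; rests with it at about x = 97.
- jar_4: Bystander: small glass bottle with red screw cap, 44 mm across, 94 mm high, loose on the bench, about 165 mm to the left of the chute's middle line. Origin at the centre of its underside.
- white_jar: Bystander: white plastic bottle with white cap, 48 mm across, 105 mm high, loose on the bench, about 165 mm to the right of the chute's middle line. Origin at the centre of its underside.
Things that resemble listed ones, but are neither listed nor needed, are in the scene too. There is more than one size of the rack; the one meant has the size given above.

How it is judged:
On the way:
1. the rack is in the mouth and holds the flap open (value of joint flap above 0.5 rad and x of rack in the frame of chute between -0.03 and 0.06 m), for 0.05 s.
At the end, for the whole second after the job is handed in: The rack lies at rest at the bottom of the ramp inside the chute (its origin 80 to 120 mm past the flap plane, within 30 mm of the middle line, less than 45 mm above the bench), and the flap hangs shut (within 0.06 rad) (x of rack in the frame of chute between 0.08 and 0.12 m and y of rack in the frame of chute between -0.03 and 0.03 m and height (world z) of rack below 0.045 m and value of joint flap below 0.06 rad and linear speed of rack below 0.02 m/s); the robot touches nothing.
It fails at once if the rack is lifted more than 10 mm off the deck (height (world z) of rack above 0.092 m).
It fails at once if the rack is overturned (tilted more than 0.8 rad; the ramp itself tilts it 0.52) (angle between rack's own z axis and vertical above 0.8 rad).
It fails at once if the fingers press on the rack with more than 25 N (gripped or rammed) (contact force between the fingers and rack above 25 N).
It fails at once if the small glass bottle is moved by more than 20 mm (distance of jar_4 from where it was at the start of the episode above 0.02 m).
It fails at once if the white bottle is moved by more than 20 mm (distance of white_jar from where it was at the start of the episode above 0.02 m).
It also fails if it takes over 40 s, if anything falls off the work surface, if the arm or the gripper's body presses on something with over 40 N, if the wrist force passes 120 N, or if a joint passes its speed limit or range.

## Working session

There is one attempt and no reset: what is moved stays moved. The work goes in short steps, Python scripts to look and compute and a shell command to move; the robot and the scene stay as the last step left them, time stands still between calls to the robot, and variables do not carry over. Pictures are saved under pics/ and viewed, about 8 in all and at most 12, crops included, and the job is handed in when it is done.

```bash
mkdir -p pics; ls; python3 - <<'E'
from plant import r
import cv2,pickle
s=r.get_state();print(s['tool_pos'],s['eef_rot'],s['clock'],s['opening'])
d={}
for n in("scene","top"):
    d[n]=r.snapshot(n);cv2.imwrite(f"pics/{n}0.png",d[n]["image"][:,:,::-1])
    print(n,d[n]["mtx"],d[n]["R"],d[n]["t"])
pickle.dump(d,open("d.pkl","wb"))
E
```

```text
pics
[0.27715082 0.5595172  0.24591828] [ 8.49616295e-01  5.27400535e-01 -7.29864327e-04  5.42663152e-04] 0.0 0.9964236433265413
scene [[483.19513563   0.         306.13635136]
 [  0.         483.19513563 242.54817445]
 [  0.           0.           1.        ]] [[-0.80285761 -0.59614224  0.00583883]
 [-0.44566274  0.59363577 -0.67006066]
 [ 0.39598533 -0.54056545 -0.74228338]] [0.2771701  0.49406391 0.56818737]
top [[557.85637552   0.         319.59241396]
 [  0.         557.85637552 235.39104453]
 [  0.           0.           1.        ]] [[-0.05735829 -0.9983488  -0.00311392]
 [-0.9780127   0.05681578 -0.20065673]
 [ 0.20050232 -0.00846388 -0.97965667]] [-0.25614272  0.56033243  0.96260353]
```

View pics/top0.png

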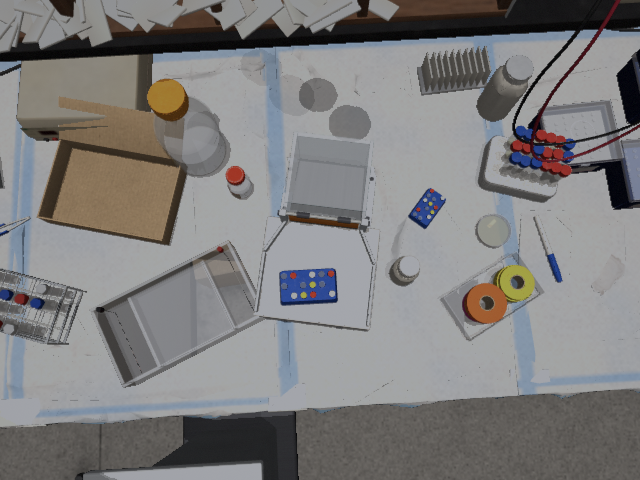

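View pics/scene0.png

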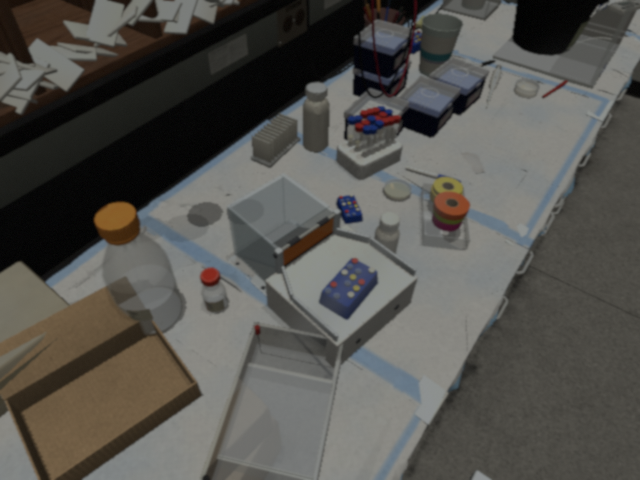

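The top view shows the chute with its mouth near (322,220), the rack on the deck at (308,286), the glass bottle at (237,182) and the white bottle at (405,270). The small blue rack at (427,207) is the decoy. I'll enlarge this area next.

```bash
python3 - <<'E'
import cv2,pickle
d=pickle.load(open("d.pkl","rb"))
im=d["top"]["image"][:,:,::-1][200:340,245:395]
cv2.imwrite("pics/crop1.png",cv2.resize(im,(600,560),interpolation=cv2.INTER_CUBIC))
E
```

```text
(no output)
```

View pics/crop1.png

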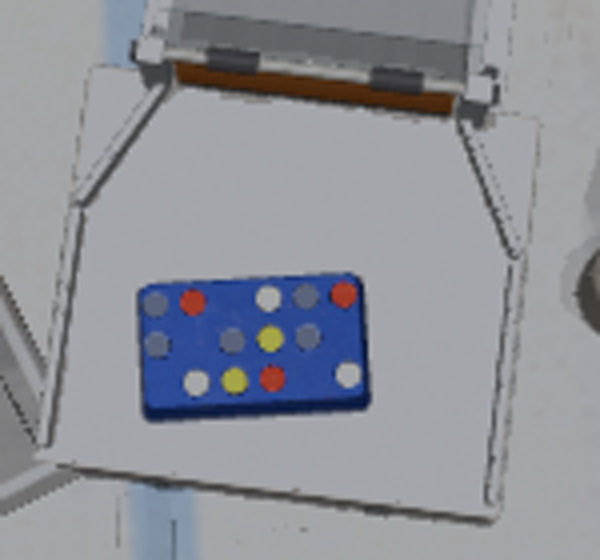

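```bash
cat > h.py <<'E'
import numpy as np,pickle
def back(c,px,z):
    d=c["R"].T@np.linalg.solve(c["mtx"],[px[0],px[1],1.]);o=-c["R"].T@c["t"]
    return o+d*(z-o[2])/d[2]
def fit(A,B): # B = R A + t, 2D
    a=A-A.mean(0);b=B-B.mean(0)
    th=np.arctan2((a[:,0]*b[:,1]-a[:,1]*b[:,0]).sum(),(a*b).sum())
    R=np.array([[np.cos(th),-np.sin(th)],[np.sin(th),np.cos(th)]]);t=B.mean(0)-R@A.mean(0)
    return th,R,t,B-(A@R.T+t)
E
python3 - <<'E'
from h import *
c=pickle.load(open("d.pkl","rb"))["top"]
f=lambda L,z:np.array([back(c,(245+x/4-.4,200+y/4-.4),z)[:2] for x,y in L])
B=np.r_[f([(45,462),(495,522),(92,66),(538,122)],.082),f([(175,83),(452,116)],.087)]
A=np.array([(-175,102),(-175,-102),(4,102),(4,-102),(-2,61),(-2,-61)])/1000
th,R,t,e=fit(A,B);print("chute",th,t,(e*1000).round(1))
B=f([(138,287),(360,273),(368,402),(143,412)],.112)
A=np.array([(30,50),(30,-50),(-30,-50),(-30,50)])/1000
th2,R2,t2,e=fit(A,B);print("rack",th2-th,t2,(e*1000).round(1),"in chute",R.T@(t2-t))
for p,z in(((235,175),.094),((403,265),.105)):print(R.T@(back(c,p,z)[:2]-t))
E
```

```text
chute -0.17790916665079787 [ 0.55881318 -0.29558549] [[ 0.6 -5.4]
 [ 0.   3. ]
 [-0.8 -0.9]
 [-1.9  2.4]
 [ 1.2  1.4]
 [ 0.7 -0.5]]
rack 0.17445831059593894 [ 0.44811954 -0.26243044] [[-3.4 -2.6]
 [-2.6  2.7]
 [ 2.5  2.6]
 [ 3.5 -2.6]] in chute [-0.11481396  0.01304204]
[0.06893998 0.16826364]
[-0.05957864 -0.14494987]
```

```bash
cat >> h.py <<'E'
from scipy.spatial.transform import Rotation as Ro
TH=-0.1779;T0=np.array([.5588,-.2956])
CH=Ro.from_euler('z',TH).as_matrix()[:2,:2]
def st():
    from plant import r
    s=r.get_state();R=Ro.from_quat(s["eef_rot"]).as_matrix();p=np.array(s["tool_pos"])
    print("t",round(s["clock"],2),"chute",(CH.T@(p[:2]-T0)).round(4),"z",p[2].round(4),"F",np.round(s["contact_force"],1),"op",round(s["opening"],2),"toolx yaw rel chute y",round(np.arctan2(R[1,0],R[0,0])-TH-np.pi/2,4),"tilt",np.round(R[:2,2],3))
    return s,R,p
E
python3 - <<'E'
from h import *
s,R,p=st()
for w in([.45,.15],[.47,-.05],T0+CH@[-.20,.010]):print(w,R.T@(np.r_[w,.246]-p))
E
```

```text
t 0.1 chute [-0.4285  0.7919] z 0.246 F [-0.9 -0.1 -0.2] op 1.0 toolx yaw rel chute y -0.2818 tilt [-0.001 -0.001]
[0.45, 0.15] [-0.29039171  0.33662691  0.00050778]
[0.47, -0.05] [-0.46075415  0.44328785  0.0007911 ]
[ 0.36372613 -0.2503652 ] [-0.68746985  0.43694646  0.00115016]
```

```bash
python3 -m pendant '[[[0,0,-0.1],[-0.03,0.035,0],0.6],[[0,0,-0.2],[-0.06,0.07,0],0.6],[[0,0,-0.282],[-0.09,0.105,0],0.6],[[0,0,-0.282],[-0.12,0.14,0],0.6],[[0,0,-0.282],[-0.15,0.174,0],0.6],[[0,0,-0.282],[-0.18,0.209,0],0.6],[[0,0,-0.282],[-0.21,0.243,0],0.6],[[0,0,-0.282],[-0.24,0.278,0],0.6],[[0,0,-0.282],[-0.27,0.313,0],0.6],[[0,0,-0.282],[-0.29,0.337,0],0.6]]'
python3 - <<'E'
from h import *
s,R,p=st()
for w in([.47,-.05],T0+CH@[-.20,.010]):print(w,R.T@(np.r_[w,.246]-p))
E
```

```text
clock: 1.1
tool_pos: [0.4513, 0.1468, 0.2464]
eef_rot: [0.768, 0.64, -0.001, 0.001]
contact_force: [-0.1, -0.6, -1.1]
opening: 0.597
t 1.1 chute [-0.1841  0.4164] z 0.2464 F [-0.1 -0.6 -1.1] op 0.6 toolx yaw rel chute y -0.0034 tilt [-0.001 -0.002]
[0.47, -0.05] [-0.19025076  0.05388294  0.00076871]
[ 0.36372613 -0.2503652 ] [-0.40649572 -0.01451492  0.00121578]
```

```bash
python3 -m pendant '[[[0,0,0],[-0.045,0.01,0],0.6],[[0,0,0],[-0.09,0.02,0],0.6],[[0,0,0],[-0.135,0.02,0],0.6],[[0,0,0],[-0.18,0.02,0],0.6],[[0,0,0],[-0.22,0.01,0],0.6],[[0,0,0],[-0.26,0,0],0.6],[[0,0,0],[-0.30,-0.01,0],0.6],[[0,0,0],[-0.34,-0.014,0],0.6],[[0,0,0],[-0.38,-0.014,0],0.6],[[0,0,0],[-0.406,-0.014,0],0.6]]'
python3 - <<'E'
from h import *
s,R,p=st()
from plant import r;import cv2
c=r.snapshot("wrist");cv2.imwrite("pics/w1.png",c["image"][:,:,::-1]);print(c["mtx"],c["T_tool_cam"])
E
```

```text
clock: 2.1
tool_pos: [0.3636, -0.2493, 0.2465]
eef_rot: [0.768, 0.64, -0.001, -0.0]
contact_force: [0.5, 0.3, 0.7]
opening: 0.599
t 2.1 chute [-0.2003  0.011 ] z 0.2465 F [0.5 0.3 0.7] op 0.6 toolx yaw rel chute y -0.0034 tilt [-0.001 -0.001]
[[354.52550243   0.         321.14832895]
 [  0.         354.52550243 237.98563889]
 [  0.           0.           1.        ]] [[ 9.99998236e-01 -1.87173230e-03  1.58658542e-04  1.55294031e-04]
 [ 1.73493914e-03  9.52680676e-01  3.03967958e-01 -7.95585901e-02]
 [-7.20097574e-04 -3.03967147e-01  9.52682242e-01 -1.37883416e-01]
 [ 0.00000000e+00  0.00000000e+00  0.00000000e+00  1.00000000e+00]]
```

View pics/w1.png

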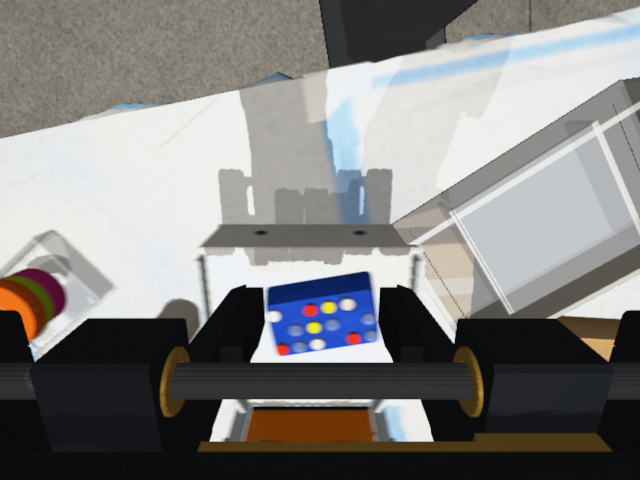

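The wrist picture shows the rack with its rear top corners at (267,290) and (371,271), slightly left of the deck's middle. The deck's front edge, at row 247, is level in the picture, so the gripper is squared up. Both agree with my measurement, so I'll descend behind the rack.

```bash
python3 -m pendant '[[[0,0,0],[0,0,0.04],0.6],[[0,0,0],[0,0,0.08],0.6],[[0,0,0],[0,0,0.115],0.6],[[0,0,0],[0,0,0.135],0.6],[[0,0,0],[0,0,0.1445],0.6],[[0,0,0],[0,0,0.1445],0.6]]'
python3 -m pendant '[[[0,0,0.003],[0,0.01,0],0.6],[[0,0,0.003],[0,0.018,0],0.6],[[0,0,0.003],[0,0.024,0],0.6],[[0,0,0.003],[0,0.028,0],0.6],[[0,0,0.003],[0,0.032,0],0.6],[[0,0,0.003],[0,0.036,0],0.6],[[0,0,0.003],[0,0.040,0],0.6],[[0,0,0.003],[0,0.044,0],0.6],[[0,0,0.003],[0,0.048,0],0.6],[[0,0,0.003],[0,0.052,0],0.6]]'
python3 -m pendant '[[[0,0,0],[0,0.004,0],0.6],[[0,0,0],[0,0.008,0],0.6],[[0,0,0],[0,0.012,0],0.6],[[0,0,0],[0,0.016,0],0.6],[[0,0,0],[0,0.020,0],0.6],[[0,0,0],[0,0.020,0],0.6]]'
python3 - <<'E'
from h import *
s,R,p=st()
from plant import r;import cv2
c=r.snapshot("top");cv2.imwrite("pics/t2.png",cv2.resize(c["image"][180:340,230:410,::-1],None,fx=3,fy=3));
c=r.snapshot("wrist");cv2.imwrite("pics/w2.png",c["image"][:,:,::-1])
E
```

```text
clock: 2.75
tool_pos: [0.3648, -0.2459, 0.1014]
eef_rot: [0.767, 0.642, -0.0, -0.001]
contact_force: [0.1, 0.3, -0.5]
opening: 0.598
clock: 3.75
tool_pos: [0.4165, -0.2556, 0.1021]
eef_rot: [0.768, 0.64, -0.0, -0.0]
contact_force: [-0.5, -0.5, -0.3]
opening: 0.599
clock: 4.35
tool_pos: [0.4369, -0.2593, 0.1023]
eef_rot: [0.768, 0.64, 0.0, 0.0]
contact_force: [-0.3, 0.2, 0.1]
opening: 0.6
t 4.35 chute [-0.1264  0.0141] z 0.1023 F [-0.3  0.2  0.1] op 0.6 toolx yaw rel chute y -0.0028 tilt [ 0.001 -0.   ]
```

View pics/w2.png

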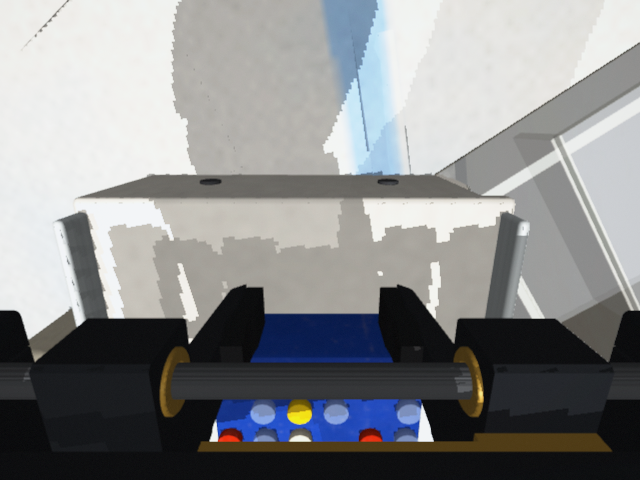

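The rack is square against both fingers, its edges at columns 217 and 428, centred on the hand and still about 14 mm left of the chute's middle. I'll keep pushing slowly, drifting right.

```bash
python3 -m pendant '[[[0,0,0],[-0.001,0.004,0],0.6],[[0,0,0],[-0.002,0.008,0],0.6],[[0,0,0],[-0.003,0.012,0],0.6],[[0,0,0],[-0.004,0.016,0],0.6],[[0,0,0],[-0.005,0.020,0],0.6],[[0,0,0],[-0.006,0.024,0],0.6],[[0,0,0],[-0.007,0.028,0],0.6],[[0,0,0],[-0.008,0.032,0],0.6],[[0,0,0],[-0.009,0.036,0],0.6],[[0,0,0],[-0.01,0.040,0],0.6]]'
python3 -m pendant '[[[0,0,0],[-0.001,0.003,0],0.6],[[0,0,0],[-0.002,0.006,0],0.6],[[0,0,0],[-0.003,0.009,0],0.6],[[0,0,0],[-0.003,0.012,0],0.6],[[0,0,0],[-0.003,0.015,0],0.6]]'
python3 - <<'E'
from h import *
s,R,p=st()
from plant import r;import cv2
a=r.snapshot("scene")["image"][170:350,200:440,::-1]
b=r.snapshot("top")["image"][180:340,250:410,::-1]
cv2.imwrite("pics/s3.png",np.hstack([cv2.resize(a,(480,360)),cv2.resize(b,(320,320))[:, :] if 0 else cv2.resize(b,(320,360))]))
E
```

```text
clock: 5.45
tool_pos: [0.4737, -0.2764, 0.1022]
eef_rot: [0.768, 0.64, 0.0, -0.0]
contact_force: [-1.1, 0.0, 0.1]
opening: 0.603
clock: 5.95
tool_pos: [0.4879, -0.282, 0.1022]
eef_rot: [0.768, 0.64, -0.0, -0.0]
contact_force: [-0.6, -0.5, 0.7]
opening: 0.597
t 5.95 chute [-0.0722  0.0008] z 0.1022 F [-0.6 -0.5  0.7] op 0.6 toolx yaw rel chute y -0.003 tilt [-0.  0.]
```

View pics/s3.png

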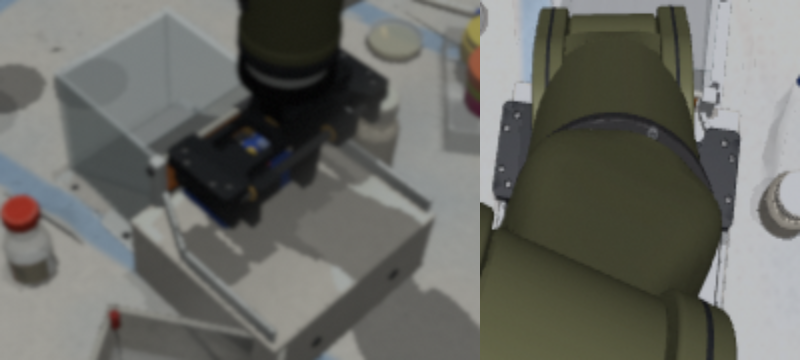

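The rack lies under the gripper at about (240,190), square and just short of the flap. The forces are small, so I'll push on.

```bash
python3 -m pendant '[[[0,0,0],[0,0.003,0],0.6],[[0,0,0],[0,0.006,0],0.6],[[0,0,0],[0,0.009,0],0.6],[[0,0,0],[0,0.012,0],0.6],[[0,0,0],[0,0.015,0],0.6],[[0,0,0],[0,0.018,0],0.6],[[0,0,0],[0,0.021,0],0.6],[[0,0,0],[0,0.024,0],0.6],[[0,0,0],[0,0.027,0],0.6],[[0,0,0],[0,0.030,0],0.6]]'
python3 -m pendant '[[[0,0,0],[0,0.003,0],0.6],[[0,0,0],[0,0.006,0],0.6],[[0,0,0],[0,0.009,0],0.6],[[0,0,0],[0,0.012,0],0.6],[[0,0,0],[0,0.015,0],0.6],[[0,0,0],[0,0.015,0],0.6]]'
python3 - <<'E'
from h import *
s,R,p=st()
from plant import r;import cv2
a=r.snapshot("scene")["image"][150:330,180:420,::-1]
b=r.snapshot("wrist")["image"][:,:,::-1]
cv2.imwrite("pics/s4.png",np.hstack([cv2.resize(a,(440,330)),cv2.resize(b,(360,330))]))
E
```

```text
clock: 7.05
tool_pos: [0.5175, -0.2873, 0.1022]
eef_rot: [0.768, 0.64, 0.0, -0.0]
contact_force: [-0.1, -0.4, 0.5]
opening: 0.602
clock: 7.65
tool_pos: [0.5328, -0.29, 0.1023]
eef_rot: [0.768, 0.64, 0.0, 0.0]
contact_force: [-0.0, -0.9, -1.5]
opening: 0.595
t 7.65 chute [-0.0266  0.0009] z 0.1023 F [-0.  -0.9 -1.5] op 0.6 toolx yaw rel chute y -0.0027 tilt [ 0.001 -0.   ]
```

View pics/s4.png

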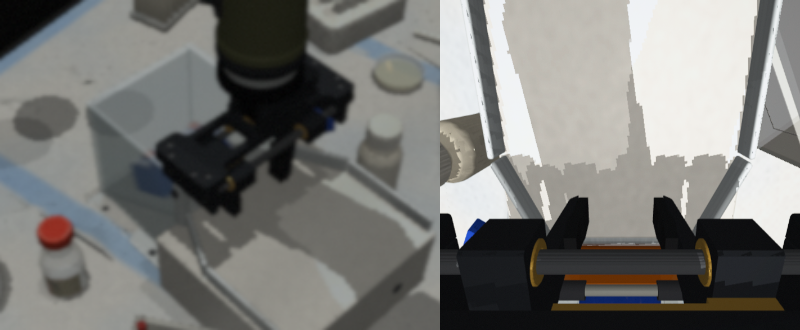

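The rack shows blue through the clear side wall at (155,180), down the ramp. The amber flap hangs closed in front of the fingers. I'll draw back and rise.

```bash
python3 -m pendant '[[[0,0,0],[0,-0.02,0],0.6],[[0,0,0],[0,-0.05,0],0.6],[[0,0,0],[0,-0.085,0],0.6],[[0,0,0],[0,-0.11,-0.02],0.6],[[0,0,0],[0,-0.12,-0.06],0.6],[[0,0,0],[0,-0.12,-0.10],0.6],[[0,0,0],[0.03,-0.12,-0.13],0.6],[[0,0,0],[0.075,-0.12,-0.14],0.6],[[0,0,0],[0.12,-0.12,-0.14],0.6],[[0,0,0],[0.165,-0.12,-0.14],0.6]]'
python3 -m pendant '[[[0,0,0],[0.045,0.01,0],0.6],[[0,0,0],[0.09,0.02,0],0.6],[[0,0,0],[0.13,0.03,0],0.6],[[0,0,0],[0.16,0.03,0],0.6],[[0,0,0],[0.16,0.03,0],0.6]]'
python3 - <<'E'
from h import *
s,R,p=st()
from plant import r;import cv2
c=r.snapshot("top");a=r.snapshot("scene")["image"][150:330,180:420,::-1]
pickle.dump(c,open("c5.pkl","wb"))
b=c["image"][120:300,220:420,::-1]
cv2.imwrite("pics/s5.png",np.hstack([cv2.resize(a,(400,300)),cv2.resize(b,(400,360))[:300]]))
E
```

```text
clock: 8.75
tool_pos: [0.4438, -0.1048, 0.243]
eef_rot: [0.768, 0.64, 0.001, 0.001]
contact_force: [1.2, -0.1, 0.0]
opening: 0.602
clock: 9.25
tool_pos: [0.5027, 0.0517, 0.2426]
eef_rot: [0.765, 0.643, 0.002, -0.001]
contact_force: [1.2, 0.5, 0.1]
opening: 0.601
t 9.25 chute [-0.1167  0.3319] z 0.2426 F [1.2 0.5 0.1] op 0.6 toolx yaw rel chute y 0.0051 tilt [0.002 0.004]
```

View pics/s5.png

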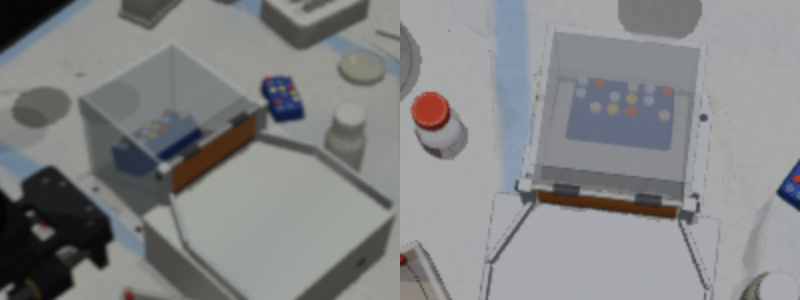

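The rack lies inside the chute, its top face at about (620,112) in the right half, and the flap hangs shut. Both bottles look unmoved. A quick numeric check, then I'll hand in.

```bash
python3 - <<'E'
from h import *
c=pickle.load(open("c5.pkl","rb"));d=pickle.load(open("d.pkl","rb"))["top"]
x=CH.T@(back(c,(220+220/2,120+112/2),.054)[:2]-T0);print("rack top centre",x,"origin x~",x[0]-.015)
import cv2
D=cv2.absdiff(c["image"],d["image"])
print("bottle diffs",D[150:205,222:260].max(),D[250:290,388:425].max())
from plant import r
import time
e=r.snapshot("top");print("moved since",cv2.absdiff(e["image"],c["image"])[130:235,280:375].max())
st();r.finish_job()
E
```

```text
rack top centre [ 0.10017421 -0.00069304] origin x~ 0.08517420790758605
bottle diffs 5 4
moved since 7
t 9.4 chute [-0.1168  0.3248] z 0.2421 F [-0.  -1.4  0.2] op 0.6 toolx yaw rel chute y -0.0035 tilt [-0.001 -0.001]
the job is handed in; nothing more can be done
```

The blue rack is inside the chute at the bottom of the ramp, with the flap hanging shut behind it, and the job is handed in at 9.4 s. I pushed it with upright, partly opened fingertips. They squared it up on the deck and took it through the flap until it slid down by itself. I then drew the fingers back and moved the arm clear to the left.

Last checks:
- **Rack:** it did not move between the last two pictures. It lies about 1 mm off the middle line.
- **Rack depth:** I measured its origin at roughly 85 mm past the flap, against the 97 mm expected. That estimate assumed the rack's height and used coarsely read pixels. It is inside the 80 to 120 mm window, but only by about 5 mm.
- **Flap:** it looks fully shut in both views. I did not measure its angle.
- **Bottles:** the before and after pictures show no change at either bottle.
- **Forces:** the readings at the end of each move were about 2 N or less. I did not record peaks in between.
- **Bottle position:** my first estimate put the white bottle 145 mm right of the middle line, against the stated 165 mm. I did not look into it, because the gripper's path stayed clear of the bottle.

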